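# Clear the charging pad and put the bike light on it

## Task

Put the bike light on charge: push the sunglasses case off the charging pad and along the ledge until its whole long side lies flush against the birch stop, then push the red bike light to the middle of the pad, inside the white ring. Slide both along the ledge with the fingers without picking them up or tipping them, and leave everything else where it stands.

Things in the scene. Friction and masses are not known exactly. Their poses are not given: they have to be found in the camera images.
- pad: Round dark grey silicone charging pad, 104 mm across, let in flush with the oak ledge and fixed, with a thin white ring of 62 mm diameter printed around its middle. Nothing to catch on: things slide over it. Origin: its centre, at the height of the ledge.
- stop: Fixed low birch strip, a parking stop: 320 mm long (its x), 18 mm thick (its y), 30 mm high, with two brass screw heads. It runs roughly away from the robot, up to 0.12 rad askew, at the left or the right side of the pad. Origin: centre of its underside, on the ledge.
- case: Loose navy plastic sunglasses case, shut, 160 mm long (its x), 66 mm wide (its y), 44 mm high, about 150 g, with rounded edges and a small steel clasp on one long side; at the start it lies across the charging pad, askew. Origin: centre of its underside, on the ledge.
- light: Loose round bike light, red puck with a black foot, flat on the ledge, 56 mm diameter and 26 mm high with upright sides, about 90 g; it starts on the other side of the pad from the stop. Origin: centre of its underside.
- bowl: Bystander, loose: glass catch-all bowl, 130 mm across, 50 mm high, beyond the pad. Origin: on its underside, on the ledge.
- caddy: Bystander, loose: green metal tea caddy with a steel lid, 68 mm diameter, 100 mm high, beyond the work on the right. Origin: on its underside, on the ledge.
- sanitiser: Bystander, loose: small clear bottle with a paper band, 56 mm diameter, 110 mm high, beyond the work on the left. Origin: on its underside, on the ledge.
- tin: Bystander, loose: round aluminium mint tin, 56 mm diameter, 22 mm high, beyond the pad to the right. Origin: on its underside, on the ledge.
- tape: Bystander, loose: yellow tape measure, 50 x 50 x 26 mm, beyond the pad to the left. Origin: on its underside, on the ledge.
- sealcase: Bystander, loose: black seal case, 70 x 24 x 20 mm, between robot and work, on the right. Origin: on its underside, on the ledge.
- doorkey: Bystander, loose: brass door key with a blue tag, 95 mm long, 6 mm high, between robot and work, on the left. Origin: on its underside, on the ledge.
There are look-alikes about, which are no part of the job. What is meant by the light is not pink or purple, and is the smaller of those in its own colour.

How it is judged:
On the way, in this order (a step that is already met when the one before it is completed fails the run):
1. the sunglasses case lies flush against the birch stop (y of case in the frame of stop between -0.048 and 0.048 m and x of case in the frame of stop between -0.09 and 0.09 m and angle between the x axis of case and the x axis of stop, either way round below 0.06 rad and height (world z) of case below 0.006 m and angle between case's own z axis and vertical below 0.06 rad and linear speed of case below 0.02 m/s), for 0.2 s.
2. the bike light stands in the middle of the charging pad (horizontal distance between light and pad below 0.015 m and height (world z) of light below 0.006 m and angle between light's own z axis and vertical below 0.06 rad and linear speed of light below 0.02 m/s), for 0.2 s.
At the end, for the whole second after the job is handed in: The case lies flat with a long side against the stop (gap at its middle at most 6 mm, at most 0.06 rad askew, its centre within 90 mm of the stop's centre along it); the light stands flat with its centre within 15 mm of the pad's centre; both are at rest (all of step 1 and all of step 2); the robot touches nothing.
It fails at once if the case or the light is lifted off the ledge or tipped (height (world z) of any of case, light above 0.012 m or angle between any of case, light's own z axis and vertical above 0.25 rad).
It fails at once if a bystander is moved by more than 25 mm or toppled (distance of any of bowl, caddy, sanitiser, tin, tape, sealcase, doorkey from where it was at the start of the episode above 0.025 m or angle between any of bowl, caddy, sanitiser, tin, tape, sealcase, doorkey's own z axis and vertical above 0.3 rad).
It also fails if it takes over 64 s, if anything falls off the work surface, if the arm or the gripper's body presses on something with over 40 N, if the wrist force passes 120 N, or if a joint passes its speed limit or range.

## Robot

A 6-joint arm with a two-finger parallel gripper is mounted at the origin on the work surface. World frame = base frame: x ahead of the robot, y to its left, z up, the work surface at z = 0. Lengths are in m, angles in rad, forces in N, time in s.
With the tool pointing down it reaches from about 0.375 to 0.975 m from the base axis. Payload 3.8 kg.
Tool frame: the origin (TCP) lies at the very end of the fingers, on their centre line; the grasp point (between the pads) lies 19 mm behind it; z points along the fingers, y is the direction in which the jaws open and shut (so a half turn about z gives the same grasp; the last joint's range is limited). The gripper opens to 85 mm and grips with 20 to 120 N. Pads are 22 mm wide; open, the fingers measure 114 mm over their backs; the gripper's body (76 mm by 85 mm) begins 54 mm behind the grasp point. The pads swing forward as they close: fully open they stand 13 mm farther back than shut.
Start: joints at [1.172, 0.264, 1.604, -0, 1.274, -0.037], TCP at [0.239, 0.631, 0.231] pointing down, gripper open.
Joint ranges: [-2.63, 2.63], [-0.94, 2.18], [0.31, 2.57], [-1.31, 4.45], [0, 2.66], [-2.55, 2.55]. Speed limits (rad/s): [2.57, 2.57, 3.14, 3.14, 3.14, 3.14].

## Interface

Orientations are given as [roll, pitch, yaw] about the fixed x, y, z axes, in that order (R = Rz(yaw) Ry(pitch) Rx(roll)).
In Python, from workcell import sense, read_camera, calibration, close_job gives the robot as it stands.
- The arm moves only by the shell command python3 -m handwheel 'ROWS'. ROWS is JSON, a list of rows, each a list of 7 numbers: the shift along the tool's x, y, z in units of 30 mm (1.0 is 30 mm), then the turn, a rotation vector about the tool's x, y, z in units of 5 degrees (1.0 is 5 degrees), then the finger opening in mm, from 0 to 85.4. A call has 1 to 12 rows; each row shifts and turns the pose as measured when the row begins, along the tool's axes as they then stand; what a row does not reach is not made up. A row lasts 1/12 s, in which the tool goes at most 41.7 mm and 7.16 degrees, less where a joint would pass 70% of its speed; a pose out of reach is approached as far as the arm can. A call is refused whole if a number of a shift passes 1 or a number of a turn 1, either way. A call with a gripper value outside its range is refused whole. The fingers move at their own pace and stop on an object; the grip force is fixed at half the most. Time passes only in rows, so rows that do not move let the fingers close. It gives the time, the measured TCP pose, the force and the opening at its end, in the units of the state.
- sense(): the state, without advancing time (a new reading comes with each control period).
- read_camera(name): name is "scene" or "top"; returns the picture (420x560x3 uint8, red, green, blue); there is no depth.
- calibration(name): a dict with "fov_y" (degrees; the focal length in pixels is half the picture's height over the tangent of half this angle, whatever the lens; pixels are square), "cx", "cy" (the principal point, pixels), "pose" (4x4, takes a point from camera to world coordinates). Camera axes: x right, y down, z forward; pixel columns grow to the right and rows downward; lengths in m; the calibration is good to about 2 mm. A picture is of the moment at which its call begins. calibration takes no time and is no camera call.
- close_job(): hands the job in, once; it reports no verdict.
The state is a dict: "t": time; "joint_positions": joint angles; "joint_velocities": joint speeds; "joint_torque": joint torques, N m; "position": TCP position; "orientation": TCP orientation; "wrist_force": force on the tool from outside, world axes, zero at the start; "ft_torque": the same for the moment, N m; "opening": opening from 0.0 (shut) to 1.0 (fully open).
Only numpy, scipy, OpenCV 4.12 (cv2) and the standard library are available. Lean on these libraries where they do the work, as an engineer would, in place of code of your own. Each camera call takes 0.05 s, during which the arm holds its last target. There are 200 camera calls.

## Working session

There is one attempt and no reset: what is moved stays moved. The work goes in short steps, Python scripts to look and compute and a shell command to move; the robot and the scene stay as the last step left them, time stands still between calls to the robot, and variables do not carry over. Pictures are saved under pics/ and viewed, about 8 in all and at most 12, crops included, and the job is handed in when it is done.

```bash
mkdir -p pics; ls; python3 - <<'E'
from workcell import *
import cv2,numpy as np
for n in("scene","top"):
    c=calibration(n);print(n,c);cv2.imwrite(f"pics/{n}0.png",read_camera(n)[:,:,::-1])
print(sense())
E
```

```text
pics
scene {'fov_y': 47.3456788781782, 'cx': 280.8576792131367, 'cy': 205.806866065314, 'pose': array([[ 0.72565234,  0.52139445, -0.44897274,  1.02920873],
       [ 0.68785709, -0.5656223 ,  0.45488903, -0.49011577],
       [-0.01677238, -0.63892037, -0.76909001,  0.82898993],
       [ 0.        ,  0.        ,  0.        ,  1.        ]])}
top {'fov_y': 46.816094917780944, 'cx': 285.52185504430486, 'cy': 214.68788798445198, 'pose': array([[-0.02179582, -0.99297528,  0.11629716,  0.45315695],
       [-0.99938903,  0.01846075, -0.02967775, -0.01564806],
       [ 0.02732234, -0.11687296, -0.99277097,  1.05705266],
       [ 0.        ,  0.        ,  0.        ,  1.        ]])}
{'t': 0.1, 'joint_positions': array([ 1.17210299e+00,  2.64713456e-01,  1.60521937e+00, -8.76139107e-06,
        1.27369723e+00, -3.68424227e-02]), 'joint_velocities': array([ 0.0018    , -0.00366188, -0.00467289, -0.00123539, -0.0005263 ,
        0.00019457]), 'joint_torque': array([-4.42935630e-05, -5.16710401e+01, -3.68587732e+01, -1.28646907e-04,
        6.33231612e-03, -9.78740417e-06]), 'position': array([0.23866978, 0.63070229, 0.23007226]), 'orientation': array([-3.13955632e+00, -6.66794249e-05,  2.77974425e+00]), 'wrist_force': array([-0.56910878, -0.32749892,  0.39938309]), 'ft_torque': array([-0.03013146,  0.01913622,  0.02922178]), 'opening': 1.0031946244874486}
```

View pics/top0.png

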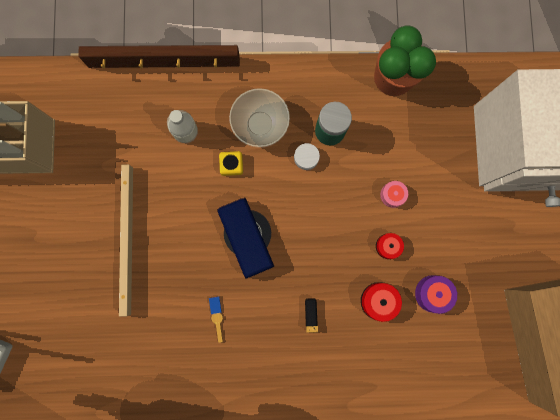

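View pics/scene0.png

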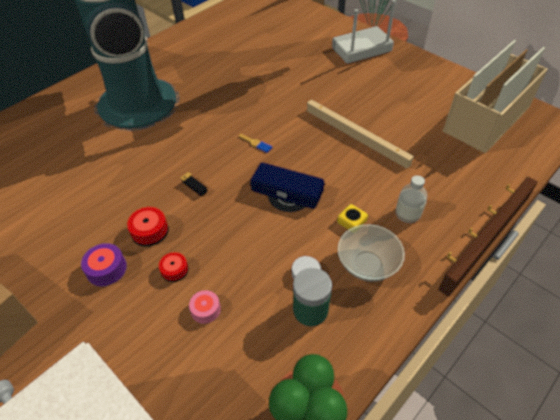

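The top picture shows the stop at (126,240), the case at (246,238) lying across the pad, and the key at (217,320). Candidates for the light are small red (390,246), large red (382,302), pink (396,194) and purple (437,295). I choose the small red one at (390,246).

```bash
cat > h.py <<'E'
from workcell import *
import cv2,numpy as np
def w(uv,z,n="top"):
    c=calibration(n);P=c["pose"];f=210/np.tan(np.radians(c["fov_y"]/2))
    uv=np.atleast_2d(uv).astype(float)
    d=np.c_[(uv[:,0]-c["cx"])/f,(uv[:,1]-c["cy"])/f,np.ones(len(uv))]@P[:3,:3].T
    o=P[:3,3];return (o+d*((z-o[2])/d[:,2])[:,None])[:,:2]
def px(p,n="top"):
    c=calibration(n);P=c["pose"];f=210/np.tan(np.radians(c["fov_y"]/2))
    q=P[:3,:3].T@(np.array(p)-P[:3,3]);return np.array([c["cx"]+f*q[0]/q[2],c["cy"]+f*q[1]/q[2]])
def blob(m,roi):
    x0,y0,x1,y1=roi;k=np.zeros(m.shape,np.uint8);k[y0:y1,x0:x1]=m[y0:y1,x0:x1]
    k=cv2.morphologyEx(k,cv2.MORPH_OPEN,np.ones((3,3),np.uint8))
    cs=cv2.findContours(k,0,2)[0];return max(cs,key=cv2.contourArea)
def navy(im):
    r,g,b=[im[:,:,i].astype(int) for i in range(3)];return ((b>r*1.5)&(b>g*1.5)&(b>25)).astype(np.uint8)
def red(im):
    r,g,b=[im[:,:,i].astype(int) for i in range(3)];return ((r>110)&(g<100)&(b<85)&(r>2.2*g)&(r>2.2*b)).astype(np.uint8)
def rect(c,z):
    p=w(c[:,0,:],z);r=cv2.minAreaRect((p*1000).astype(np.float32));return r
def case(im,roi=(90,170,300,300)):
    c=blob(navy(im),roi);r=rect(c,.030);b=cv2.boxPoints(r);e=max((b[1]-b[0],b[2]-b[1]),key=np.linalg.norm)
    return r,np.degrees(np.arctan2(e[1],e[0])),b
def light(im,roi=(225,200,430,275)):
    c=blob(red(im),roi);p=w(c[:,0,:],.022);return cv2.minEnclosingCircle((p*1000).astype(np.float32))
E
python3 - <<'E'
from h import *
im=read_camera("top")
print(*case(im));print(light(im))
hsv=cv2.cvtColor(im,cv2.COLOR_RGB2HSV);m=((im[:,:,0]>150)&(im[:,:,2]>75)).astype(np.uint8)
r=rect(blob(m,(105,150,145,330)),.03);print("stop",r,cv2.boxPoints(r))
for n,p,z in(("key",(217,340),0),("keytag",(215,300),0),("keytip",(221,342),0),("seal",(312,315),.02),("tape",(231,163),.02),("tin",(307,156),.02),("bigred",(382,302),.03),("pad r",(271,232),0),("pad l",(224,222),0),("bowl near",(260,146),.03)):print(n,w(p,z))
a=cv2.resize(im[150:345,100:420],None,fx=2.5,fy=2.5,interpolation=cv2.INTER_CUBIC);cv2.imwrite("pics/c1.png",a[:,:,::-1])
E
```

```text
((527.06103515625, 40.92560577392578), (159.13372802734375, 66.20030975341797), 21.61751365661621) 21.617506 [[440.89618   42.3845  ]
 [465.28497  -19.15954 ]
 [613.2259    39.466713]
 [588.8371   101.01075 ]]
((504.1736145019531, -269.5325927734375), 29.470232009887695)
stop ((529.0859375, 295.30072021484375), (315.80596923828125, 16.634397506713867), 0.0921182930469513) [[371.1698  303.36404]
 [371.19653 286.72964]
 [687.0021  287.2374 ]
 [686.97534 303.8718 ]]
key [[0.31198491 0.10403428]]
keytag [[0.39583527 0.1078545 ]]
keytip [[0.30762178 0.09560144]]
seal [[ 0.36100848 -0.09776931]]
tape [[0.68996137 0.06943559]]
tin [[ 0.70298694 -0.09645482]]
bigred [[ 0.38515693 -0.24493708]]
pad r [[ 0.5395131  -0.01469571]]
pad l [[0.56341023 0.08745985]]
bowl near [[0.72424004 0.0056652 ]]
```

View pics/c1.png

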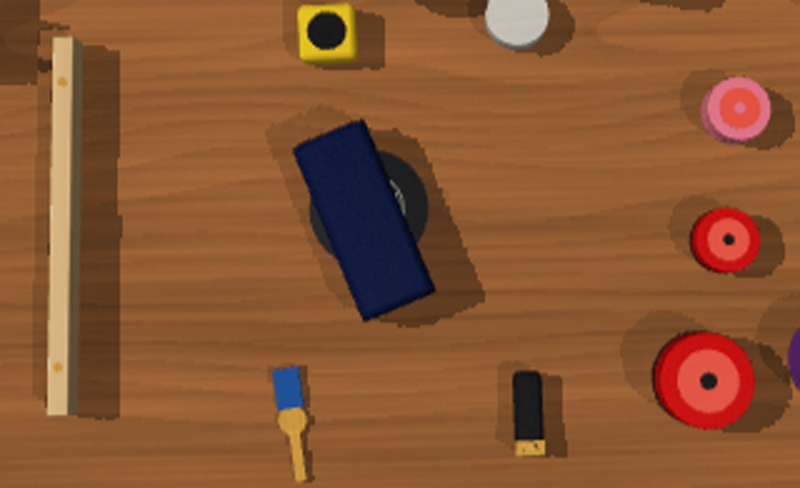

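The crop shows the small red puck with its black hole at about (728,240) and the larger red one at (703,380). The choice of light stands. The stop runs nearly along world x at y≈0.295. I will push the case in +y with the open fingers set along x.

```bash
cat >> h.py <<'E'
def to(x,y,z,yawdeg=90):
    s=sense();R=cv2.Rodrigues(np.zeros(3))[0]
    from scipy.spatial.transform import Rotation as T
    R=T.from_euler("xyz",s["orientation"]);G=T.from_euler("xyz",[np.pi,0,np.radians(yawdeg)])
    print("t",round(s["t"],2),"pos",s["position"].round(4),"rpy",np.degrees(s["orientation"]).round(1),"F",s["wrist_force"].round(1))
    print("shift",(R.inv().apply(np.array([x,y,z])-s["position"])/.03).round(2),"turn",(np.degrees((R.inv()*G).as_rotvec())/5).round(2))
E
python3 -m handwheel '[[-0.7,-0.7,0,0,0,1,85],[-0.75,-0.65,0,0,0,1,85],[-0.8,-0.6,0,0,0,1,85],[-0.85,-0.5,0,0,0,1,85],[-0.9,-0.45,0,0,0,1,85],[-0.9,-0.35,0,0,0,1,85],[-0.95,-0.3,0,0,0,1,85],[-1,-0.2,0,0,0,1,85],[-1,-0.1,0,0,0,1,85],[-1,0,0,0,0,1,85],[-1,0.1,0,0,0,1,85],[-1,0.2,0,0,0,1,85]]'
python3 -c "
from h import *
to(.53,-.10,.2)"
```

```text
t: 1.15
position: [0.3759, 0.2876, 0.2244]
orientation: [-3.135, 0.005, 1.693]
wrist_force: [0.8, 0.1, 0.6]
opening: 0.997
t 1.15 pos [0.3759 0.2876 0.2244] rpy [-179.6    0.3   97. ] F [0.8 0.1 0.6]
shift [-13.45   3.52   0.86] turn [-0.07  0.06  1.41]
```

```bash
python3 -m handwheel '[[-1,0.3,0,0,0,0.7,85],[-1,0.3,0,0,0,0.7,85],[-1,0.35,0,0,0,0,85],[-1,0.35,0,0,0,0,85],[-1,0.35,0,0,0,0,85],[-1,0.35,0,0,0,0,85],[-1,0.35,0,0,0,0,85],[-1,0.35,0,0,0,0,85],[-1,0.35,0,0,0,0,85],[-1,0.35,0,0,0,0,85],[-1,0.35,0,0,0,0,85],[-1,0.35,0,0,0,0,85]]'
python3 -c "
from h import *
to(.53,-.10,.012)"
```

```text
t: 2.15
position: [0.5017, -0.0906, 0.2241]
orientation: [-3.136, 0.005, 1.561]
wrist_force: [0.6, 0.1, -0.1]
opening: 0.993
t 2.15 pos [ 0.5017 -0.0906  0.2241] rpy [-179.7    0.3   89.4] F [ 0.6  0.1 -0.1]
shift [-0.27  0.99  7.07] turn [-0.06  0.06 -0.11]
```

```bash
python3 -m handwheel '[[0,0.5,1,0,0,0,85],[0,0.5,1,0,0,0,85],[0,0,1,0,0,0,85],[0,0,1,0,0,0,85],[0,0,1,0,0,0,85],[0,0,1,0,0,0,85],[0,0,0.5,0,0,0,85],[0,0,0.3,0,0,0,85],[0,0,0,0,0,0,85]]'
python3 -c "
from h import *
to(.53,-.04,.008)"
```

```text
t: 2.9
position: [0.5371, -0.1035, 0.0139]
orientation: [3.139, 0.01, 1.549]
wrist_force: [-0.2, 0.5, 0.0]
opening: 0.997
t 2.9 pos [ 0.5371 -0.1035  0.0139] rpy [179.9   0.6  88.8] F [-0.2  0.5  0. ]
shift [ 2.11 -0.28  0.17] turn [ 0.03  0.11 -0.25]
```

```bash
python3 -m handwheel '[[0.6,-0.1,0.1,0,0,-0.2,85],[0.6,-0.1,0.1,0,0,0,85],[0.3,0,0,0,0,0,85],[0.3,0,0,0,0,0,85],[0.3,0,0,0,0,0,85],[0.3,0,0,0,0,0,85],[0.3,0,0,0,0,0,85],[0.3,0,0,0,0,0,85],[0.3,0,0,0,0,0,85],[0.3,0,0,0,0,0,85],[0.3,0,0,0,0,0,85],[0.3,0,0,0,0,0,85]]'
python3 - <<'E'
from h import *
im=read_camera("top");print(case(im)[:2]);to(.53,.21,.01)
E
```

```text
t: 3.9
position: [0.538, 0.028, 0.0132]
orientation: [3.128, 0.013, 1.565]
wrist_force: [-0.5, -0.6, 0.2]
opening: 0.999
(((483.226318359375, 74.13766479492188), (56.763736724853516, 62.30807113647461), 4.486917018890381), np.float32(-85.513084))
t 3.95 pos [0.538  0.0294 0.0132] rpy [179.2   0.7  89.7] F [0.5 1.7 0.4]
shift [ 6.02 -0.3   0.03] turn [ 0.15  0.14 -0.06]
```

```bash
python3 -m handwheel '[[0.35,0,0,0,0,0,85],[0.35,0,0,0,0,0,85],[0.35,0,0,0,0,0,85],[0.35,0,0,0,0,0,85],[0.35,0,0,0,0,0,85],[0.35,0,0,0,0,0,85],[0.35,0,0,0,0,0,85],[0.35,0,0,0,0,0,85],[0.35,0,0,0,0,0,85],[0.35,0,0,0,0,0,85],[0.3,0,0,0,0,0,85],[0.2,0,0,0,0,0,85]]'
python3 - <<'E'
from h import *
im=read_camera("top");cv2.imwrite("pics/t2.png",im[:,:,::-1]);print(case(im)[:2]);to(.53,.21,.01)
E
```

```text
t: 4.95
position: [0.5394, 0.1619, 0.0122]
orientation: [3.127, 0.013, 1.566]
wrist_force: [0.4, -1.1, 1.3]
opening: 0.998
(((484.90997314453125, 216.05792236328125), (48.57855987548828, 50.08683395385742), 88.75312805175781), np.float32(-1.2468725))
t 5.0 pos [0.5395 0.1628 0.0122] rpy [179.1   0.7  89.7] F [0.3 1.1 0.2]
shift [ 1.57 -0.33  0.05] turn [ 0.17  0.14 -0.05]
```

View pics/t2.png

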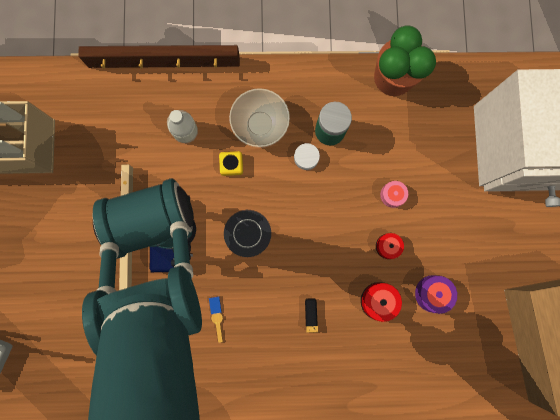

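The arm hides most of the case, but its near end is square on to the stop at (162,258). The pad is fully clear at (247,233), and the bystanders have not moved. Now I press the case home slowly.

```bash
python3 -m handwheel '[[0.25,0,0,0,0,0,85],[0.25,0,0,0,0,0,85],[0.2,0,0,0,0,0,85],[0.2,0,0,0,0,0,85],[0.15,0,0,0,0,0,85],[0.15,0,0,0,0,0,85],[0.1,0,0,0,0,0,85],[0.1,0,0,0,0,0,85]]'
python3 - <<'E'
from h import *
im=read_camera("top");to(.53,.21,.01)
c=np.array([247,233])
g=im[200:270,210:285].astype(int);m=((g.max(2)<75)&(g.max(2)-g.min(2)<22)).astype(np.uint8)
M=np.zeros(im.shape[:2],np.uint8);M[200:270,210:285]=m
M=cv2.morphologyEx(M,cv2.MORPH_CLOSE,np.ones((7,7),np.uint8))
p=w(blob(M,(210,200,285,270))[:,0,:],0);r=cv2.minAreaRect((p*1000).astype(np.float32));print("pad",r,cv2.minEnclosingCircle((p*1000).astype(np.float32)))
W=np.zeros(im.shape[:2],np.uint8);W[210:258,224:272]=(im[210:258,224:272].min(2)>95)
ys,xs=np.nonzero(W);q=w(np.c_[xs,ys],0);print("ring",len(q),cv2.fitEllipse((q*1000).astype(np.float32)))
print(light(im))
E
```

```text
t: 5.67
position: [0.5393, 0.208, 0.0113]
orientation: [3.128, 0.013, 1.566]
wrist_force: [-0.4, -2.1, 1.9]
opening: 0.996
t 5.72 pos [0.5396 0.2081 0.0114] rpy [179.2   0.8  89.7] F [-0.1 -0.9  0.6]
shift [ 0.06 -0.32  0.04] turn [ 0.17  0.16 -0.05]
pad ((537.5136108398438, 37.640926361083984), (100.22454833984375, 98.36376953125), 88.94700622558594) ((538.4921264648438, 37.529335021972656), 51.24345397949219)
ring 84 ((538.8152465820312, 37.47129440307617), (59.571006774902344, 60.12738037109375), 4.2225565910339355)
((503.93927001953125, -269.5734558105469), 29.53727149963379)
```

```bash
python3 -m handwheel '[[0.1,0,0,0,0,0,85],[0.1,0,0,0,0,0,85],[0.1,0,0,0,0,0,85],[0.1,0,0,0,0,0,85]]'; python3 -m handwheel '[[0.1,0,0,0,0,0,85],[0.1,0,0,0,0,0,85]]'
```

```text
t: 6.05
position: [0.5398, 0.2081, 0.0115]
orientation: [3.13, 0.035, 1.574]
wrist_force: [0.1, -14.1, 6.4]
opening: 0.99
t: 6.22
position: [0.5398, 0.2078, 0.0116]
orientation: [3.132, 0.044, 1.574]
wrist_force: [-0.2, -13.8, 4.2]
opening: 1.0
```

Contact at about 14 N with no further travel, so the case is against the stop. Now I back off, lift and check.

```bash
python3 -m handwheel '[[-0.3,0,0,0,0,0,85],[-0.5,0,0,0,0,0,85],[-1,0,0,0,0,0,85],[-1,0,-0.8,0,0,0,85],[-1,0,-0.9,0,0,0,60],[-1,0,-0.9,0,0,0,40],[-1,0,-0.9,0,0,0,40],[-1,0,0,0,0,0,40],[-1,0,0,0,0,0,40],[-1,0,0,0,0,0,40],[-1,0,0,0,0,0,40],[-1,0,0,0,0,0,40]]'
python3 - <<'E'
from h import *
im=read_camera("top");r,a,b=case(im);print(r,a);print(b)
m=((im[:,:,0]>150)&(im[:,:,2]>75)).astype(np.uint8)
r=rect(blob(m,(105,150,145,330)),.03);print("stop",r)
x=cv2.resize(im[150:345,90:330],None,fx=3,fy=3,interpolation=cv2.INTER_CUBIC);cv2.imwrite("pics/c3.png",x[:,:,::-1])
to(.499,-.345,.012,83.5)
E
```

```text
t: 7.22
position: [0.5357, -0.1252, 0.1333]
orientation: [3.13, 0.037, 1.579]
wrist_force: [0.2, 0.3, 0.9]
opening: 0.468
((538.4793090820312, 253.39111328125), (158.2398223876953, 68.42982482910156), 0.47203150391578674) 0.47203332
[[459.08023 286.95303]
 [459.64395 218.52554]
 [617.8784  219.8292 ]
 [617.3147  288.25668]]
stop ((528.130615234375, 295.4295959472656), (317.7666931152344, 16.840478897094727), 0.29104214906692505)
t 7.27 pos [ 0.5361 -0.1305  0.1338] rpy [179.3   2.4  90.4] F [ 0.4 -3.1  0.1]
shift [-6.97 -1.33  4.34] turn [0.17 0.47 1.37]
```

View pics/c3.png

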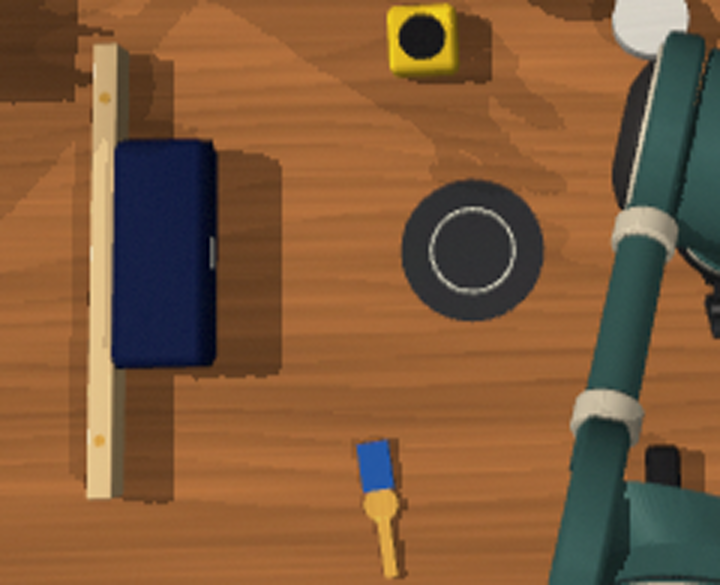

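The case lies flush: its long side runs along the stop at (115,250) in the crop, 0.2° askew. The pad is clear at (472,250). Next I go round behind the light.

```bash
python3 -m handwheel '[[-1,-0.2,0,0,0.2,0.7,40],[-1,-0.2,0,0.1,0.2,0.7,40],[-1,-0.2,0,0,0,0,40],[-1,-0.2,0,0,0,0,40],[-1,-0.2,0,0,0,0,40],[-1,-0.2,0,0,0,0,40],[-1,-0.1,0,0,0,0,40],[0,0,0,0,0,0,40]]'
python3 - <<'E'
from h import *
im=read_camera("top");to(.499,-.345,.012,83.5)
E
```

```text
t: 7.93
position: [0.4715, -0.3469, 0.1341]
orientation: [3.13, -0.002, 1.445]
wrist_force: [0.1, 0.5, -0.4]
opening: 0.466
t 7.98 pos [ 0.4715 -0.3447  0.1338] rpy [179.4  -0.2  82.8] F [-0.4  0.6  0.2]
shift [0.09 0.87 4.07] turn [ 0.12 -0.04 -0.14]
```

```bash
python3 -m handwheel '[[0,0.8,0,0.1,0,-0.1,40],[0,0,0,0,0,0,40],[0,0,1,0,0,0,40],[0,0,1,0,0,0,40],[0,0,1,0,0,0,40],[0,0,0.7,0,0,0,40],[0,0,0.2,0,0,0,40],[0,0,0,0,0,0,40]]'
python3 - <<'E'
from h import *
im=read_camera("top");x=cv2.resize(im[180:345,330:470],None,fx=3.5,fy=3.5,interpolation=cv2.INTER_CUBIC);cv2.imwrite("pics/c4.png",x[:,:,::-1])
to(.495,-.345,.012,83.5);print(light(im))
E
```

```text
t: 8.65
position: [0.4971, -0.3413, 0.0138]
orientation: [3.135, -0.009, 1.453]
wrist_force: [0.5, -0.2, -0.3]
opening: 0.47
t 8.7 pos [ 0.4971 -0.3413  0.0142] rpy [179.6  -0.5  83.3] F [0.5 0.7 0. ]
shift [-0.13 -0.06  0.07] turn [ 0.07 -0.1  -0.05]
((504.4688720703125, -269.4233703613281), 29.440425872802734)
```

View pics/c4.png

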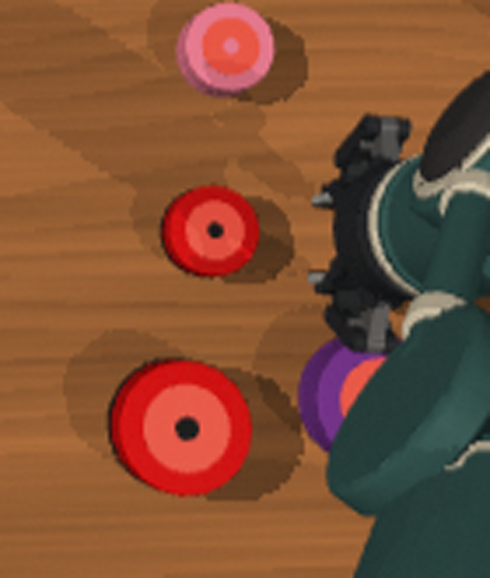

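The fingers sit behind the small red light at (320,200)–(320,280), lined up with its middle at (212,232). Now I push.

```bash
python3 -m handwheel '[[0.4,0,0.05,0,0,0,40],[0.4,0,0,0,0,0,40],[0.3,0,0,0,0,0,40],[0.3,0,0,0,0,0,40],[0.3,0,0,0,0,0,40],[0.3,0,0,0,0,0,40],[0.3,0,0,0,0,0,40],[0.3,0,0,0,0,0,40],[0.3,0,0,0,0,0,40],[0.3,0,0,0,0,0,40],[0.3,0,0,0,0,0,40],[0.3,0,0,0,0,0,40]]'
python3 - <<'E'
from h import *
im=read_camera("top");to(.5355,.007,.012,83.5);print(light(im))
E
```

```text
t: 9.7
position: [0.5174, -0.2193, 0.0225]
orientation: [3.121, -0.002, 1.454]
wrist_force: [-0.2, -1.4, -0.2]
opening: 0.464
t 9.75 pos [ 0.5172 -0.2176  0.0223] rpy [178.9  -0.2  83.3] F [-0.   1.6 -0.3]
shift [ 7.51 -0.27  0.37] turn [ 0.22 -0.04 -0.04]
((520.7098388671875, -190.03366088867188), 28.53179359436035)
```

```bash
python3 -m handwheel '[[0.1,0,0.12,0.1,0,0,40],[0.2,-0.05,0.12,0.1,0,0,40],[0.3,-0.05,0.1,0,0,0,40],[0.3,-0.05,0.06,0,0,0,40],[0.3,-0.03,0.03,0,0,0,40],[0.3,-0.03,0.03,0,0,0,40],[0.3,0,0.03,0,0,0,40],[0.3,0,0.03,0,0,0,40]]'
python3 - <<'E'
from h import *
im=read_camera("top");to(.5355,.007,.012,83.5);print(light(im))
E
```

```text
t: 10.42
position: [0.5207, -0.1516, 0.0069]
orientation: [3.137, 0.0, 1.453]
wrist_force: [0.6, -1.8, 2.1]
opening: 0.469
t 10.47 pos [ 0.5203 -0.1498  0.0064] rpy [ 1.798e+02 -1.000e-01  8.330e+01] F [0.3 0.9 0.3]
shift [ 5.25 -0.11 -0.18] turn [ 0.04 -0.02 -0.05]
((523.0358276367188, -109.67741394042969), 23.768451690673828)
```

```bash
python3 -m handwheel '[[0.3,0,-0.08,0,0,0,40],[0.3,0,-0.05,0,0,0,40],[0.3,0,0,0,0,0,40],[0.3,0,0,0,0,0,40],[0.3,0,0,0,0,0,40],[0.3,0,0,0,0,0,40],[0.3,0,0,0,0,0,40],[0.3,0,0,0,0,0,40],[0.3,0,0,0,0,0,40],[0.3,0,0,0,0,0,40],[0.25,0,0,0,0,0,40],[0.15,0,0,0,0,0,40]]'
python3 - <<'E'
from h import *
im=read_camera("top");to(.5355,.007,.012,83.5);print(light(im));s=read_camera("scene")
x=cv2.resize(im[170:300,180:360],None,fx=3,fy=3);y=cv2.resize(s[130:260,190:370],None,fx=3,fy=3);cv2.imwrite("pics/c5.png",np.vstack([x,y])[:,:,::-1][:600*2:1] if 0 else cv2.resize(np.hstack([x,y]),(800,289))[:,:,::-1])
E
```

```text
t: 11.47
position: [0.531, -0.0354, 0.0094]
orientation: [-3.141, -0.003, 1.454]
wrist_force: [-0.5, 0.2, 0.3]
opening: 0.468
t 11.52 pos [ 0.531  -0.0349  0.0093] rpy [-179.9   -0.2   83.3] F [ 0.5  0.8 -0.3]
shift [ 1.4  -0.01 -0.08] turn [-0.01 -0.04 -0.04]
((510.2353820800781, 0.7008389234542847), 4.7685089111328125)
```

View pics/c5.png

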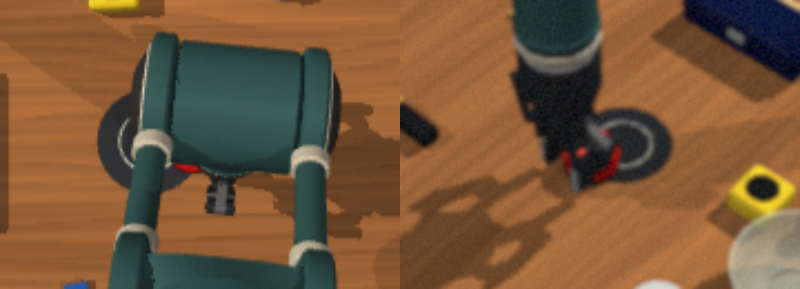

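The light is nested between the fingers at the pad's edge, at (592,160) in the right half of the picture. About 42 mm remain.

```bash
python3 -m handwheel '[[0.3,0,0,0,0,0,40],[0.3,0,0,0,0,0,40],[0.25,0,0,0,0,0,40],[0.2,0,0,0,0,0,40],[0.12,0,0,0,0,0,40],[0.1,0,0,0,0,0,40],[0,0,0,0,0,0,40]]'
python3 -c "
from h import *
to(.5355,.0075,.012,83.5)"
```

```text
t: 12.15
position: [0.5358, 0.0056, 0.0093]
orientation: [-3.14, -0.003, 1.454]
wrist_force: [0.5, 0.2, -0.4]
opening: 0.464
t 12.15 pos [0.5358 0.0056 0.0093] rpy [-179.9   -0.2   83.3] F [ 0.5  0.2 -0.4]
shift [ 0.06 -0.02 -0.09] turn [-0.01 -0.03 -0.04]
```

Good. I back straight off, lift clear and check.

```bash
python3 -m handwheel '[[-0.2,0,0,0,0,0,40],[-0.5,0,0,0,0,0,40],[-0.8,0,0,0,0,0,40],[-1,0,0,0,0,0,40],[-1,0,-0.6,0,0,0,40],[-1,0,-0.8,0,0,0,40],[-1,0,-0.8,0,0,0,40],[-1,0,-0.6,0,0,0,40],[-1,0,0,0,0,0,40],[-0.5,0,0,0,0,0,40],[0,0,0,0,0,0,40]]'
python3 - <<'E'
from h import *
im=read_camera("top");cv2.imwrite("pics/t6.png",im[:,:,::-1]);print(light(im,(200,200,300,275)),"pad 538.7 37.5");r,a,b=case(im,(90,170,200,300));print(r,a);print(sense()["wrist_force"])
E
```

```text
t: 13.07
position: [0.5047, -0.2483, 0.0968]
orientation: [-3.141, 0.001, 1.456]
wrist_force: [0.1, -0.2, 0.6]
opening: 0.467
((538.9407958984375, 36.44338607788086), 28.067014694213867) pad 538.7 37.5
((538.7122192382812, 252.9246063232422), (157.3665313720703, 68.39625549316406), 0.04239026829600334) 0.04240029
[ 0.21744646 -0.32604729  0.02465565]
```

View pics/t6.png

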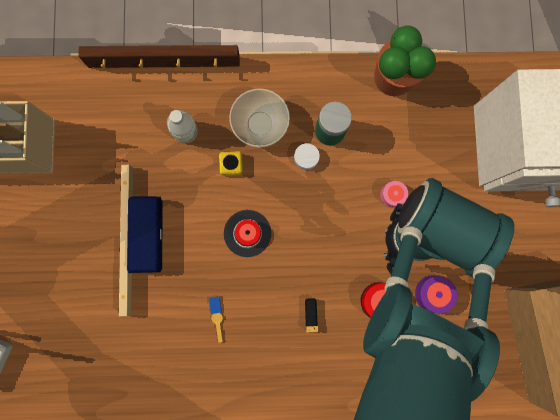

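The light is on the pad at (247,233), about 1 mm from its centre. The case lies flush along the stop at (145,234). Nothing else has moved, and the robot stands clear.

```bash
python3 -c "
from workcell import *
print(close_job())"
```

```text
the job is handed in; nothing more can be done
None
```

The bike light is on charge and the job is handed in after about 13 of the 64 s. I pushed the sunglasses case flush against the birch stop, then slid the small red light into the white ring.

- **Case:** the last picture puts its centre about 42 mm from the stop's centre line, which is what contact gives. It is within about 0.3° of the stop and about 10 mm from its centre lengthwise. When I pressed it home, about 14 N gave no further travel.
- **Light:** it stands about 1 mm from the pad's centre.
- **Everything else:** by eye, the other objects stand where they did. The gripper stood clear, with the wrist force near zero.

While I was pushing the light, the fingers drifted up from 14 mm to 22 mm. I brought them back down, and the light stayed seated against them. No check failed, but the arm hid most of the case and the light in the top camera during the pushes, so I judged both after backing off.

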